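# Dock the pipette tip boxes by colour

### The arm

A 7-joint arm with a two-finger parallel gripper is mounted at the origin on the work surface. World frame = base frame: x ahead of the robot, y to its left, z up, the work surface at z = 0. Lengths are in m, angles in rad, forces in N, time in s.
With the tool pointing down it reaches from about 0.4 to 0.85 m from the base axis. Payload 4.5 kg.
Tool frame: the origin (TCP) lies where the fingers leave the gripper's body, on its centre line; the fingertips stand 64 mm ahead of it and the grasp point (between the pads) lies 45 mm ahead of it; z points along the fingers, y is the line along which they close (so a half turn about z gives the same grasp; the last joint's range is limited). The gripper opens to 88 mm and grips with 3 to 60 N. Pads are 18 mm wide; open, the fingers measure 123 mm over their backs; the gripper's body (75 mm by 187 mm) begins 45 mm behind the grasp point.
Start: joints at [-1.191, 0.689, -0.195, 1.565, 0.157, 0.902, -0.215], TCP at [0.212, 0.588, 0.303] pointing down, gripper open.
Joint ranges: [-3.01, 3.01], [-0.46, 2.08], [-1.47, 1.51], [0.13, 2.56], [-1, 4.14], [0.04, 2.09], [-2.66, 2.66]. Speed limits (rad/s): [2.57, 2.57, 3.14, 3.14, 3.14, 3.14, 3.14].

### API

Orientations are given as a unit quaternion [x, y, z, w].
In Python, from plant import r gives the robot as it stands.
- The arm moves only by the tool play_rows, never from a script. Its arguments are lists of equal length, an entry for each row: "translation": the shift along the tool's x, y, z in m, a list of three; "delta_rot": the turn, a rotation vector about the tool's x, y, z in degrees, a list of three; "grip": the opening, from -1 (shut) to 1 (fully open). In form: {"translation": [[x, y, z], ...], "delta_rot": [[rx, ry, rz], ...], "grip": [grip, ...]}. A call has 1 to 20 rows; each row shifts and turns the commanded pose from where the row before left it, along the tool's axes as they then stand; what a row does not reach is not made up. A row lasts 1/8 s, in which the tool goes at most 62.5 mm and 10.7 degrees, less where a joint would pass 70% of its speed; a pose out of reach is approached as far as the arm can. A call with a gripper value outside its range is refused whole. The fingers move at their own pace and stop on an object; "squeeze" is the grip in N (left out, the last holds). Time passes only in rows, so rows that do not move let the fingers close. It gives the time, the measured TCP pose, the force, the opening and the grip force at its end, in the units of the state.
- r.get_state(): the state, without advancing time (a new reading comes with each control period).
- r.snapshot(name): name is "scene" or "top"; returns the picture (420x560x3 uint8, blue, green, red); there is no depth.
- r.get_calibration(name): a dict with "intrinsics" (3x3 intrinsics, pixels), "eye" and "rotation" of the camera in the world. Camera axes: x right, y up, looking along -z (the intrinsics and any distortion apply to the point x, -y, -z); pixel columns grow to the right and rows downward; lengths in m; the calibration is good to about 2 mm. A picture is of the moment at which its call begins. get_calibration takes no time and is no camera call.
- r.finish_job(): hands the job in; it is judged then, once.
Trained networks look in the newest picture that a camera, given by its name, has taken for a name from the list of things; names that differ only in an ending like _2 or _b are one class to them, and where a whole thing is asked for, a point or a joint stands for the part that bears it (a point fixed in the world has none). Each returns a list of dicts, best first, with "confidence" (0 to 1); they miss things now and then, are a little off and sometimes report something else, mostly with a low value. They report only what shows in the picture. A call takes as long as a camera call. They do not tell look-alikes from the thing itself.
- r.look_for(camera, target): "point" ([x, y, z] in m, in world coordinates, good to about 4 mm: the middle of the surface that is visible of it).
- r.silhouettes(camera, target): "pixels" (420x560 bool, what is visible of it).
The state is a dict: "clock": time; "q": joint angles; "qd": joint speeds; "joint_torque": joint torques, N m; "tool_pos": TCP position; "eef_rot": TCP orientation; "contact_force": force on the tool from outside, world axes, zero at the start; "moment": the same for the moment, N m; "opening": opening from 0.0 (shut) to 1.0 (fully open); "finger_force": force on a finger pad.
Only numpy, scipy, OpenCV 4.12 (cv2) and the standard library are available. Lean on these libraries where they do the work, as an engineer would, in place of code of your own. Each camera call takes 0.05 s, during which the arm holds its last target. There are 200 camera calls.

### The job

Set up the pipetting bench: put each of the four pipette tip boxes into the docking tray whose rim has the same colour as the box's top, so that every box stands flat on the tray floor inside the rim. Keep the boxes upright all the way so that no tips spill, and do not knock over or push away the amber vial standing between them.

Things in the scene. Friction and masses are not known exactly. Their poses are not given: they have to be found in the camera images.
- box_blue: loose upright pipette tip box, white below and blue in its top 18 mm (deck), with rows of short white tips standing 6 mm above the deck (total height 58); 54 mm along its x, 82 mm along its y, side walls upright and flat to 52 mm; about 0.13 kg; origin at the centre of its underside, z up. Grip it across its 54 mm width. The same after a half turn
- tray_blue: shallow docking tray fixed to the bench, grey floor and blue rim; outside 82 mm along its x, 110 mm along its y, 8 mm high; rim 6 mm thick, so the inside is 70 x 98 mm; its floor lies 4 mm above the bench; origin at the centre of its underside (bench height), z up. The same after a half turn
- box_yellow: loose upright pipette tip box, white below and yellow in its top 18 mm (deck), with rows of short white tips standing 6 mm above the deck (total height 58); 54 mm along its x, 82 mm along its y, side walls upright and flat to 52 mm; about 0.13 kg; origin at the centre of its underside, z up. Grip it across its 54 mm width. The same after a half turn
- tray_yellow: shallow docking tray fixed to the bench, grey floor and yellow rim; outside 82 mm along its x, 110 mm along its y, 8 mm high; rim 6 mm thick, so the inside is 70 x 98 mm; its floor lies 4 mm above the bench; origin at the centre of its underside (bench height), z up. The same after a half turn
- box_red: loose upright pipette tip box, white below and red in its top 18 mm (deck), with rows of short white tips standing 6 mm above the deck (total height 58); 54 mm along its x, 82 mm along its y, side walls upright and flat to 52 mm; about 0.13 kg; origin at the centre of its underside, z up. Grip it across its 54 mm width. The same after a half turn
- tray_red: shallow docking tray fixed to the bench, grey floor and red rim; outside 82 mm along its x, 110 mm along its y, 8 mm high; rim 6 mm thick, so the inside is 70 x 98 mm; its floor lies 4 mm above the bench; origin at the centre of its underside (bench height), z up. The same after a half turn
- box_green: loose upright pipette tip box, white below and green in its top 18 mm (deck), with rows of short white tips standing 6 mm above the deck (total height 58); 54 mm along its x, 82 mm along its y, side walls upright and flat to 52 mm; about 0.13 kg; origin at the centre of its underside, z up. Grip it across its 54 mm width. The same after a half turn
- tray_green: shallow docking tray fixed to the bench, grey floor and green rim; outside 82 mm along its x, 110 mm along its y, 8 mm high; rim 6 mm thick, so the inside is 70 x 98 mm; its floor lies 4 mm above the bench; origin at the centre of its underside (bench height), z up. The same after a half turn
- vial: small amber glass vial with a white cap standing loose among the boxes and trays, 28 mm diameter, 60 mm tall; origin at the centre of its underside
Not all that is in view belongs to the job. Leave any purple look-alike of the tray_blue alone.

How it is judged:
By the outcome, as a careful person would: the job done as asked, in the order asked, and still so for the second after the job is handed in, with the robot touching nothing.
It also fails if it takes over 120 s, if anything falls off the work surface, if the arm or the gripper's body presses on something with over 40 N, if the wrist force passes 120 N, or if a joint passes its speed limit or range.

## Working session

There is one attempt and no reset: what is moved stays moved. The work goes in short steps, Python scripts to look and compute and a tool call to move; the robot and the scene stay as the last step left them, time stands still between calls to the robot, and variables do not carry over. Pictures are saved under pics/ and viewed, at most 14 in all, crops included, and the job is handed in when it is done.

Besides the shell and the picture viewer there is one more tool, called after "Request:" as a command line: name --argument value ..., lists and objects as JSON in quotes. play_rows: Moves the arm, as the interface text tells. Its arguments: {"type":"object","properties":{"translation":{"type":"array","items":{"type":"array","items":{"type":"number"}}},"delta_rot":{"type":"array","items":{"type":"array","items":{"type":"number"}}},"grip":{"type":"array","items":{"type":"number"}},"squeeze":{"type":"number"}},"required":["translation","delta_rot","grip"]}

```bash
mkdir -p pics; ls; python3 - <<'E'
from plant import r
import cv2,numpy as np
for n in ("scene","top"):
    cv2.imwrite(f"pics/{n}0.png",r.snapshot(n)); c=r.get_calibration(n); print(n,c)
for k in ("box","tray"):
  for col in("blue","yellow","red","green"):
    for n in ("scene","top"):
      print(k,col,n,[(np.round(d["point"],3).tolist(),round(d["confidence"],2)) for d in r.look_for(n,f"{k}_{col}")][:3])
for n in ("scene","top"): print(r.look_for(n,"vial"))
s=r.get_state();print(s["clock"],s["tool_pos"],s["eef_rot"],s["opening"])
E
```

```text
pics
scene {'intrinsics': array([[474.97081845,   0.        , 278.51442601],
       [  0.        , 474.97081845, 208.60496066],
       [  0.        ,   0.        ,   1.        ]]), 'eye': array([1.23089782, 0.20980129, 0.79718696]), 'rotation': array([0.24261798, 0.31899618, 0.7168786 , 0.57049367])}
top {'intrinsics': array([[393.6048844 ,   0.        , 277.46221458],
       [  0.        , 393.6048844 , 211.25871561],
       [  0.        ,   0.        ,   1.        ]]), 'eye': array([0.31773816, 0.01823923, 0.98966463]), 'rotation': array([-0.04240851,  0.04767084,  0.71092858, -0.70036388])}
box blue scene [([0.61, -0.294, 0.046], 0.63)]
box blue top [([0.584, -0.305, 0.057], 0.7), ([0.585, 0.3, 0.001], 0.19)]
box yellow scene [([0.412, 0.281, 0.051], 0.61)]
box yellow top [([0.389, 0.271, 0.054], 0.68)]
box red scene [([0.648, 0.104, 0.053], 0.74)]
box red top [([0.625, 0.091, 0.048], 0.94)]
box green scene [([0.467, -0.09, 0.048], 0.7), ([0.652, 0.102, 0.054], 0.35)]
box green top [([0.443, -0.091, 0.053], 0.93)]
tray blue scene [([0.457, 0.106, 0.005], 0.73), ([0.209, -0.284, 0.004], 0.65), ([0.255, 0.368, 0.002], 0.64)]
tray blue top [([0.247, 0.367, 0.001], 0.94), ([0.449, 0.102, 0.007], 0.67)]
tray yellow scene [([0.587, 0.296, 0.005], 0.58)]
tray yellow top [([0.586, 0.299, 0.0], 0.9)]
tray red scene [([0.644, -0.113, -0.002], 0.63)]
tray red top [([0.639, -0.111, 0.002], 0.97)]
tray green scene [([0.415, -0.303, 0.003], 0.95)]
tray green top [([0.411, -0.304, 0.004], 0.97), ([0.588, 0.296, 0.001], 0.34)]
[{'point': [0.5601, 0.0017, 0.0401], 'confidence': 0.57}]
[{'point': [0.546, 0.0064, 0.0465], 'confidence': 0.71}]
1.0 [0.21183152 0.58799653 0.30272114] [ 1.72024972e-01  9.85092589e-01 -3.19978607e-06  6.03508150e-06] 0.9996024905911158
```

View pics/scene0.png

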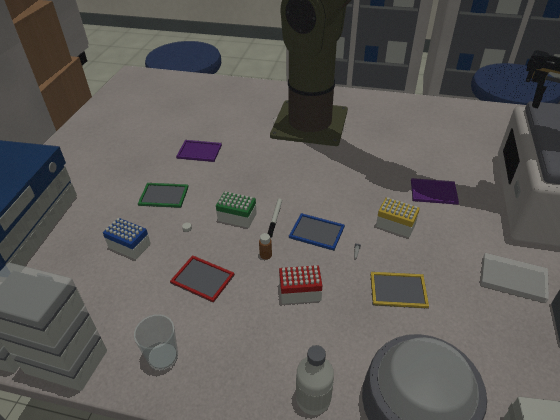

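View pics/top0.png

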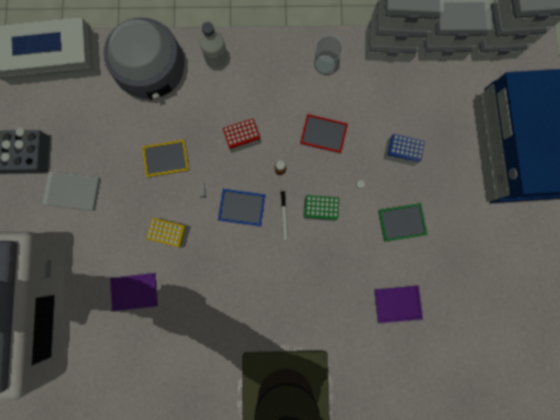

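The scene picture shows the boxes at blue (126,238), green (237,208), red (300,283) and yellow (398,215). The trays are at green (163,195), red (202,278), blue (317,231) and yellow (399,289), and the vial is at (265,246).

Things that could be taken for tray_blue, in top-view pixels:
- (242,207): blue rim, grey floor. This matches the description, so I choose it.
- (134,292) and (398,304): both purple, so decoys.

Each box colour appears only once. The knife at (284,215) and the clip at (203,188) are clutter.

Next I fit the poses in both views.

```bash
cat > h.py <<'E'
from plant import r
import cv2,numpy as np
from scipy.spatial.transform import Rotation as R
from scipy.optimize import minimize
CAL={n:r.get_calibration(n) for n in("scene","top")}
def proj(n,P):
    c=CAL[n];p=R.from_quat(c["rotation"]).inv().apply(np.asarray(P)-c["eye"])*[1,-1,-1]
    u=p@c["intrinsics"].T;return u[:,:2]/u[:,2:]
def corners(kind,x,y,yaw,z):
    w,l,h=(.054,.082,.052) if kind=="box" else (.082,.110,.008)
    L=[[sx*w/2,sy*l/2,hh] for hh in(0,h) for sx in(-1,1) for sy in(-1,1)]
    if kind=="box": L+=[[sx*(w/2-.006),sy*(l/2-.006),.058] for sx in(-1,1) for sy in(-1,1)]
    return R.from_euler("z",yaw).apply(L)+[x,y,z]
def hull(n,kind,p): return cv2.convexHull(proj(n,corners(kind,*p)).astype(np.float32))[:,0]
def mask(n,kind,p):
    m=np.zeros((840,1120),np.uint8)
    cv2.fillConvexPoly(m,np.round((hull(n,kind,p)*2+.5)*16).astype(np.int32),1,shift=4)
    return m.astype(bool)
def get(n,name,near):
    b=None
    for d in r.silhouettes(n,name):
        m=d["pixels"]; c=np.argwhere(m).mean(0)[::-1]
        e=np.linalg.norm(c-proj(n,[near])[0])
        if b is None or e<b[0]: b=(e,m)
    return b[1] if b and b[0]<20 else None
def fit(name,near,freez=True,cams=("scene","top")):
    kind=name[:3] if name[0]=="b" else "tray"
    M={}
    for n in cams:
        m=get(n,name,near)
        if m is None: print("no",n,name); continue
        m=m.astype(np.uint8); 
        h=np.zeros_like(m); cs=cv2.findContours(m,0,2)[0]
        cv2.fillPoly(h,[max(cs,key=cv2.contourArea)],1)
        M[n]=np.kron(h,np.ones((2,2),np.uint8)).astype(bool)
    def cost(q):
        p=(q[0]/100,q[1]/100,q[2]/10,q[3]/100 if freez else 0)
        return sum(1-(M[n]&mask(n,kind,p)).sum()/(M[n]|mask(n,kind,p)).sum() for n in M)
    best=None
    for a in np.arange(0,np.pi,np.pi/8):
        x0=[near[0]*100,near[1]*100,a*10]+([0] if freez else [])
        o=minimize(cost,x0,method="Nelder-Mead",options=dict(initial_simplex=np.vstack([x0]+[np.array(x0)+2*np.eye(len(x0))[i]*(.5 if i==3 else 1) for i in range(len(x0))]),xatol=.005,fatol=1e-5))
        if best is None or o.fun<best.fun: best=o
    q=best.x;yaw=(q[2]/10+np.pi/2)%np.pi-np.pi/2
    return (q[0]/100,q[1]/100,yaw,q[3]/100 if freez else 0),best.fun/len(M)
E
python3 - <<'E'
from h import *
near={"box_blue":(.6,-.3),"box_yellow":(.395,.275),"box_red":(.63,.095),"box_green":(.45,-.09),"tray_blue":(.453,.104),"tray_yellow":(.587,.297),"tray_red":(.64,-.112),"tray_green":(.413,-.303)}
I={n:r.snapshot(n) for n in CAL}
B={n:cv2.resize(I[n],None,fx=2,fy=2,interpolation=cv2.INTER_CUBIC) for n in I}
for k,(x,y) in near.items():
    kind="box" if k[0]=="b" else "tray"
    p,c=fit(k,(x,y,.026 if kind=="box" else .004)); p2,c2=fit(k,(x,y,.026 if kind=="box" else .004),False)
    print(k,"free",np.round(p,4),round(c,3)," z0",np.round(p2[:3],4),"deg",round(np.degrees(p2[2]),1),round(c2,3))
    for n in B: cv2.polylines(B[n],[np.round(hull(n,kind,p2)*2+.5).astype(int)],True,(255,0,255),1)
cv2.imwrite("pics/ft.png",B["top"][180:520,240:900]); cv2.imwrite("pics/fs.png",B["scene"][340:640,180:920])
p=[np.array(d["point"]) for n in CAL for d in r.look_for(n,"vial")];print(p)
E
```

```text
box_blue free [ 0.5914 -0.3086 -0.265   0.001 ] 0.081  z0 [ 0.591  -0.3089 -0.245 ] deg -14.0 0.081
box_yellow free [ 0.392   0.2806 -0.2485 -0.0009] 0.077  z0 [ 0.3918  0.2804 -0.2485] deg -14.2 0.079
box_red free [ 0.6348  0.0977  0.2894 -0.0013] 0.101  z0 [0.6347 0.0977 0.3009] deg 17.2 0.101
box_green free [ 0.4469 -0.0951 -0.089   0.0005] 0.065  z0 [ 0.4471 -0.0952 -0.0865] deg -5.0 0.066
tray_blue free [ 0.4556  0.1019 -0.154   0.0008] 0.058  z0 [ 0.4553  0.1018 -0.1475] deg -8.5 0.06
tray_yellow free [0.5853 0.2963 0.1487 0.0008] 0.06  z0 [0.5853 0.2963 0.1551] deg 8.9 0.061
tray_red free [ 0.6451 -0.1118 -0.2616  0.0012] 0.052  z0 [ 0.6451 -0.1122 -0.2514] deg -14.4 0.052
tray_green free [ 0.4113 -0.3031  0.1375 -0.0012] 0.073  z0 [ 0.4114 -0.3025  0.133 ] deg 7.6 0.075
[array([0.5606, 0.0038, 0.0433]), array([ 0.6092, -0.2981,  0.0502]), array([0.4088, 0.2755, 0.0477])]
```

View pics/ft.png

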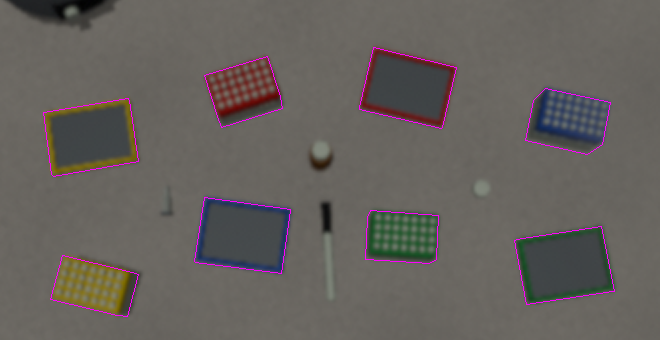

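View pics/fs.png

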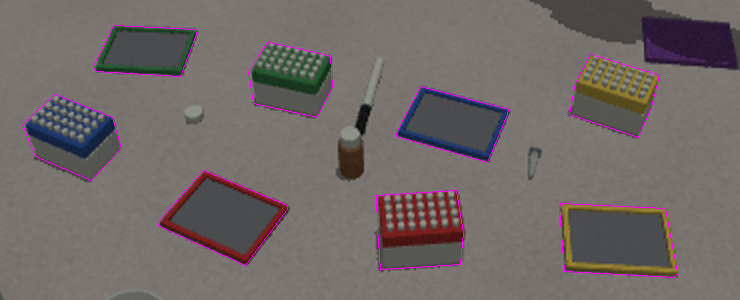

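Every outline lies on its thing in both crops, and the free base heights agree with the bench to about 1 mm. I'll start with yellow.

```bash
cat > plan.py <<'E'
import sys
from h import *
def plan(x,y,z,deg):
    s=r.get_state();p=np.array(s["tool_pos"]);M=R.from_quat(s["eef_rot"]).as_matrix()
    th=np.degrees(np.arctan2(M[1,1],M[0,1]));rz=(th-deg+90)%180-90
    t=np.radians(th-rz);d=np.array([x,y,z])-p
    print("t",round(s["clock"],2),"tcp",np.round(p,4),"th",round(th,2),"tilt",np.round(M[:2,2],4),"open",round(s["opening"],3),"fz",np.round(s["contact_force"],1))
    print("  rz",round(rz,2),"then tool shift mm",np.round(1000*np.array([d@[-np.sin(t),np.cos(t),0],d@[np.cos(t),np.sin(t),0],-d[2]]),1))
if __name__=="__main__": plan(*map(float,sys.argv[1:5]))
E
python3 plan.py .392 .2805 .20 -14.2
```

```text
t 2.8 tcp [0.2118 0.588  0.3027] th 70.19 tilt [0.     0.0001] open 0.998 fz [ 0.4  0.4 -0.3]
  rz 84.39 then tool shift mm [-253.9  250.1  102.7]
```

Request:
play_rows --translation '[[0,0,0],[0,0,0],[0,0,0],[0,0,0],[0,0,0],[0,0,0],[0,0,0],[0,0,0],[0,0,0],[-0.0254,0.025,0.0103],[-0.0254,0.025,0.0103],[-0.0254,0.025,0.0103],[-0.0254,0.025,0.0103],[-0.0254,0.025,0.0103],[-0.0254,0.025,0.0103],[-0.0254,0.025,0.0103],[-0.0254,0.025,0.0103],[-0.0254,0.025,0.0103],[-0.0254,0.025,0.0103],[0,0,0]]' --delta_rot '[[0,0,9.4],[0,0,9.4],[0,0,9.4],[0,0,9.4],[0,0,9.4],[0,0,9.4],[0,0,9.4],[0,0,9.4],[0,0,9.2],[0,0,0],[0,0,0],[0,0,0],[0,0,0],[0,0,0],[0,0,0],[0,0,0],[0,0,0],[0,0,0],[0,0,0],[0,0,0]]' --grip '[1,1,1,1,1,1,1,1,1,1,1,1,1,1,1,1,1,1,1,1]' --squeeze 15

```text
clock: 5.3
tool_pos: [0.3932, 0.2775, 0.1993]
eef_rot: [0.791, 0.612, -0.001, 0.001]
contact_force: [-0.4, 0.8, 1.5]
opening: 0.996
finger_force: 0.0
```

```bash
python3 plan.py .392 .2805 .081 -14.2
```

```text
t 5.3 tcp [0.3932 0.2775 0.1993] th -14.53 tilt [-0.0002 -0.0021] open 0.996 fz [-0.4  0.8  1.5]
  rz -0.33 then tool shift mm [  2.6  -1.9 118.3]
```

Request:
play_rows --translation '[[0.0015,-0.001,0.015],[0,0,0.015],[0,0,0.015],[0,0,0.015],[0,0,0.015],[0,0,0.015],[0,0,0.015],[0,0,0.013],[0,0,0],[0,0,0]]' --delta_rot '[[0,0,0],[0,0,0],[0,0,0],[0,0,0],[0,0,0],[0,0,0],[0,0,0],[0,0,0],[0,0,0],[0,0,0]]' --grip '[1,1,1,1,1,1,1,1,1,1]'

```text
clock: 6.55
tool_pos: [0.3914, 0.2822, 0.0819]
eef_rot: [0.789, 0.614, 0.0, 0.0]
contact_force: [0.1, -0.5, 0.2]
opening: 1.0
finger_force: 0.0
```

```bash
python3 plan.py .392 .2805 .081 -14.2
```

```text
t 6.55 tcp [0.3914 0.2822 0.0819] th -14.22 tilt [0.0003 0.0002] open 1.0 fz [ 0.1 -0.5  0.2]
  rz -0.02 then tool shift mm [-1.5  1.   0.9]
```

Request:
play_rows --translation '[[-0.0015,0.001,0.001],[0,0,0],[0,0,0],[0,0,0],[0,0,0],[0,0,0],[0,0,0],[0,0,-0.01],[0,0,-0.02],[0,0,-0.02],[0,0,-0.02],[0,0,-0.02],[0,0,-0.01],[0,0,0],[0,0,0]]' --delta_rot '[[0,0,0],[0,0,0],[0,0,0],[0,0,0],[0,0,0],[0,0,0],[0,0,0],[0,0,0],[0,0,0],[0,0,0],[0,0,0],[0,0,0],[0,0,0],[0,0,0],[0,0,0]]' --grip '[1,-1,-1,-1,-1,-1,-1,-1,-1,-1,-1,-1,-1,-1,-1]'

```text
clock: 8.43
tool_pos: [0.3915, 0.2803, 0.1803]
eef_rot: [0.789, 0.614, -0.0, -0.0]
contact_force: [0.1, -0.3, -1.4]
opening: 0.615
finger_force: 15.0
```

```bash
python3 - <<'E'
from h import *
from plan import plan
plan(.5853,.2963,.18,8.7)
cv2.imwrite("pics/y1.png",r.snapshot("scene")[100:330,230:530])
E
```

```text
t 8.43 tcp [0.3915 0.2803 0.1803] th -14.21 tilt [-0.0008 -0.0005] open 0.615 fz [ 0.1 -0.3 -1.4]
  rz -22.91 then tool shift mm [-13.5 194.    0.3]
```

View pics/y1.png

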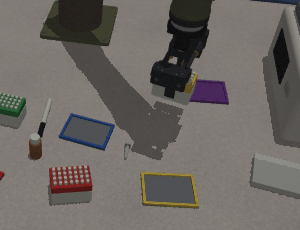

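The box is held (54 mm opening) and lifted upright. Next I carry it to the yellow tray and lower it.

Request:
play_rows --translation '[[0,0,0],[0,0,0],[0,0,0],[-0.0017,0.0243,0],[-0.0017,0.0243,0],[-0.0017,0.0243,0],[-0.0017,0.0243,0],[-0.0017,0.0243,0],[-0.0017,0.0243,0],[-0.0017,0.0243,0],[-0.0016,0.0239,0],[0,0,0],[0,0,0],[0,0,0.02],[0,0,0.02],[0,0,0.02],[0,0,0.015],[0,0,0.01],[0,0,0],[0,0,0]]' --delta_rot '[[0,0,-7.6],[0,0,-7.6],[0,0,-7.7],[0,0,0],[0,0,0],[0,0,0],[0,0,0],[0,0,0],[0,0,0],[0,0,0],[0,0,0],[0,0,0],[0,0,0],[0,0,0],[0,0,0],[0,0,0],[0,0,0],[0,0,0],[0,0,0],[0,0,0]]' --grip '[-1,-1,-1,-1,-1,-1,-1,-1,-1,-1,-1,-1,-1,-1,-1,-1,-1,-1,-1,-1]'

```text
clock: 10.98
tool_pos: [0.5861, 0.2966, 0.0963]
eef_rot: [0.652, 0.759, 0.001, 0.0]
contact_force: [-0.1, 0.4, -0.7]
opening: 0.612
finger_force: 15.0
```

```bash
python3 plan.py .5853 .2963 .086 8.7
```

```text
t 10.97 tcp [0.5861 0.2966 0.0963] th 8.68 tilt [0.0012 0.0007] open 0.612 fz [-0.1  0.4 -0.7]
  rz -0.02 then tool shift mm [-0.2 -0.8 10.3]
```

Request:
play_rows --translation '[[0,-0.0005,0.007],[0,0,0.003],[0,0,0],[0,0,0],[0,0,0],[0,0,0],[0,0,0],[0,0,-0.01],[0,0,-0.03],[0,0,-0.04],[0,0,-0.03],[0,0,0],[0,0,0]]' --delta_rot '[[0,0,0],[0,0,0],[0,0,0],[0,0,0],[0,0,0],[0,0,0],[0,0,0],[0,0,0],[0,0,0],[0,0,0],[0,0,0],[0,0,-8.2],[0,0,0]]' --grip '[-1,-1,-1,-1,1,1,1,1,1,1,1,1,1]'

```text
clock: 12.6
tool_pos: [0.5853, 0.2963, 0.1968]
eef_rot: [0.596, 0.803, 0.001, 0.0]
contact_force: [-0.1, 0.1, 0.1]
opening: 0.998
finger_force: 0.0
```

```bash
python3 plan.py .6347 .0977 .181 16.9
```

```text
t 12.6 tcp [0.5853 0.2963 0.1968] th 16.8 tilt [0.0008 0.0009] open 0.998 fz [-0.1  0.1  0.1]
  rz -0.1 then tool shift mm [-204.4  -10.5   15.8]
```

Request:
play_rows --translation '[[-0.0256,-0.0013,0],[-0.0256,-0.0013,0],[-0.0256,-0.0013,0],[-0.0256,-0.0013,0],[-0.0256,-0.0013,0],[-0.0256,-0.0013,0],[-0.0256,-0.0013,0],[-0.0252,-0.0014,0],[0,0,0.015],[0,0,0.02],[0,0,0],[0,0,0]]' --delta_rot '[[0,0,0],[0,0,0],[0,0,0],[0,0,0],[0,0,0],[0,0,0],[0,0,0],[0,0,0],[0,0,0],[0,0,0],[0,0,0],[0,0,0]]' --grip '[1,1,1,1,1,1,1,1,1,1,1,1]'

```text
clock: 14.1
tool_pos: [0.6342, 0.099, 0.1603]
eef_rot: [0.595, 0.804, 0.0, -0.0]
contact_force: [0.9, 0.9, 0.9]
opening: 0.999
finger_force: 0.0
```

```bash
python3 - <<'E'
from h import *
from plan import plan
plan(.6347,.0977,.081,16.9)
I={n:r.snapshot(n) for n in CAL}
p,c=fit("box_yellow",(.5853,.2963,.03));print(np.round(p,4),np.degrees(p[2]),c)
cv2.imwrite("pics/y2.png",cv2.resize(I["scene"][200:320,240:440],None,fx=3,fy=3))
E
```

```text
t 14.1 tcp [0.6342 0.099  0.1603] th 16.97 tilt [-0.0007  0.0006] open 0.999 fz [0.9 0.9 0.9]
  rz 0.07 then tool shift mm [-1.4  0.1 79.3]
[0.584  0.2971 0.1037 0.0047] 5.944025322434607 0.17275020361436866
```

View pics/y2.png

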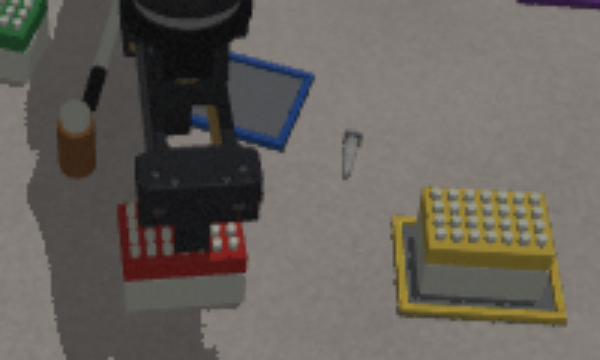

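The yellow box sits inside its rim, with a fitted base of about 4–5 mm. The fingers straddle the red box at (185,230) in the crop. Next I grasp it.

Request:
play_rows --translation '[[-0.0007,0,0.02],[0,0,0.02],[0,0,0.02],[0,0,0.014],[0,0,0.006],[0,0,0],[0,0,0],[0,0,0],[0,0,0],[0,0,0],[0,0,0],[0,0,0],[0,0,-0.01],[0,0,-0.02],[0,0,-0.02],[0,0,-0.02],[0,0,-0.02],[0,0,-0.01],[0,0,0],[0,0,0]]' --delta_rot '[[0,0,0],[0,0,0],[0,0,0],[0,0,0],[0,0,0],[0,0,0],[0,0,0],[0,0,0],[0,0,0],[0,0,0],[0,0,0],[0,0,0],[0,0,0],[0,0,0],[0,0,0],[0,0,0],[0,0,0],[0,0,0],[0,0,0],[0,0,0]]' --grip '[1,1,1,1,1,1,1,-1,-1,-1,-1,-1,-1,-1,-1,-1,-1,-1,-1,-1]'

```text
clock: 16.8
tool_pos: [0.6342, 0.0969, 0.18]
eef_rot: [0.596, 0.803, -0.001, -0.001]
contact_force: [0.4, 0.3, -1.4]
opening: 0.611
finger_force: 15.0
```

```bash
python3 plan.py .6451 -.1120 .18 -14.6
```

```text
t 16.8 tcp [0.6342 0.0969 0.18  ] th 16.89 tilt [-0.0014 -0.0002] open 0.611 fz [ 0.4  0.3 -1.4]
  rz 31.49 then tool shift mm [-199.4   63.2    0. ]
```

Request:
play_rows --translation '[[0,0,0],[0,0,0],[0,0,0],[0,0,0],[-0.0249,0.0079,0],[-0.0249,0.0079,0],[-0.0249,0.0079,0],[-0.0249,0.0079,0],[-0.0249,0.0079,0],[-0.0249,0.0079,0],[-0.0249,0.0079,0],[-0.0249,0.0079,0],[0,0,0],[0,0,0],[0,0,0.02],[0,0,0.02],[0,0,0.02],[0,0,0.015],[0,0,0.009],[0,0,0]]' --delta_rot '[[0,0,7.9],[0,0,7.9],[0,0,7.9],[0,0,7.8],[0,0,0],[0,0,0],[0,0,0],[0,0,0],[0,0,0],[0,0,0],[0,0,0],[0,0,0],[0,0,0],[0,0,0],[0,0,0],[0,0,0],[0,0,0],[0,0,0],[0,0,0],[0,0,0]]' --grip '[-1,-1,-1,-1,-1,-1,-1,-1,-1,-1,-1,-1,-1,-1,-1,-1,-1,-1,-1,-1]'

```text
clock: 19.3
tool_pos: [0.6453, -0.1117, 0.096]
eef_rot: [0.791, 0.611, -0.0, -0.0]
contact_force: [-0.2, -0.4, -1.3]
opening: 0.612
finger_force: 15.0
```

```bash
python3 plan.py .6451 -.1120 .086 -14.6
```

```text
t 19.3 tcp [ 0.6453 -0.1117  0.096 ] th -14.62 tilt [-0.0011  0.0002] open 0.612 fz [-0.2 -0.4 -1.3]
  rz -0.02 then tool shift mm [-0.4 -0.1 10. ]
```

Request:
play_rows --translation '[[0,0,0.007],[0,0,0.003],[0,0,0],[0,0,0],[0,0,0],[0,0,0],[0,0,0],[0,0,-0.01],[0,0,-0.03],[0,0,-0.04],[0,0,-0.03],[0,0,0],[0,0,0]]' --delta_rot '[[0,0,0],[0,0,0],[0,0,0],[0,0,0],[0,0,0],[0,0,0],[0,0,0],[0,0,0],[0,0,0],[0,0,0],[0,0,0],[0,0,-9.6],[0,0,0]]' --grip '[-1,-1,-1,-1,1,1,1,1,1,1,1,1,1]'

```text
clock: 20.92
tool_pos: [0.6457, -0.1119, 0.1977]
eef_rot: [0.738, 0.675, 0.001, 0.0]
contact_force: [-0.5, -0.6, -0.3]
opening: 0.998
finger_force: 0.0
```

```bash
python3 plan.py .447 -.0951 .161 -5
```

```text
t 20.93 tcp [ 0.6457 -0.1119  0.1977] th -5.12 tilt [0.0012 0.0003] open 0.998 fz [-0.5 -0.6 -0.3]
  rz -0.12 then tool shift mm [  -0.6 -199.4   36.7]
```

Request:
play_rows --translation '[[0,-0.025,0],[0,-0.025,0],[0,-0.025,0],[0,-0.025,0],[0,-0.025,0],[0,-0.025,0],[0,-0.025,0],[-0.0005,-0.0244,0],[0,0,0.015],[0,0,0.02],[0,0,0],[0,0,0]]' --delta_rot '[[0,0,0],[0,0,0],[0,0,0],[0,0,0],[0,0,0],[0,0,0],[0,0,0],[0,0,0],[0,0,0],[0,0,0],[0,0,0],[0,0,0]]' --grip '[1,1,1,1,1,1,1,1,1,1,1,1]'

```text
clock: 22.42
tool_pos: [0.447, -0.0948, 0.162]
eef_rot: [0.738, 0.675, -0.0, 0.0]
contact_force: [0.3, -0.4, 0.4]
opening: 0.999
finger_force: 0.0
```

```bash
python3 - <<'E'
from h import *
from plan import plan
plan(.447,-.0951,.081,-5)
I={n:r.snapshot(n) for n in CAL}
p,c=fit("box_red",(.6451,-.112,.03));print(np.round(p,4),np.degrees(p[2]),c)
cv2.imwrite("pics/r2.png",cv2.resize(I["scene"][150:320,100:360],None,fx=3,fy=3))
E
```

```text
t 22.43 tcp [ 0.447  -0.0948  0.162 ] th -5.09 tilt [ 0.0001 -0.0002] open 0.999 fz [ 0.3 -0.4  0.4]
  rz -0.09 then tool shift mm [-0.3 -0.  81. ]
no top box_red
[ 0.6397 -0.1127 -0.2434 -0.0027] -13.943012749728034 0.035748331744518635
```

View pics/r2.png

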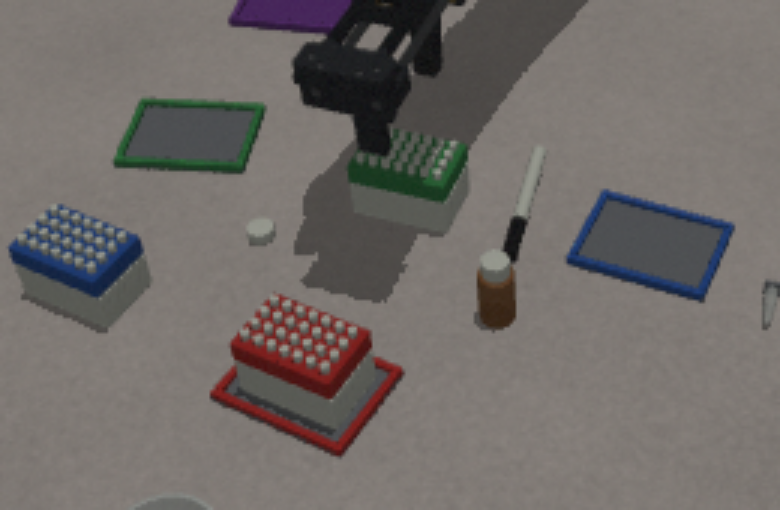

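The red box sits inside its rim at (305,360) in the crop, and the vial at (495,290) still stands. The gripper is over the green box.

Request:
play_rows --translation '[[0,0,0.02],[0,0,0.02],[0,0,0.02],[0,0,0.014],[0,0,0.006],[0,0,0],[0,0,0],[0,0,0],[0,0,0],[0,0,0],[0,0,0],[0,0,0],[0,0,-0.01],[0,0,-0.02],[0,0,-0.02],[0,0,-0.02],[0,0,-0.02],[0,0,-0.01],[0,0,0],[0,0,0]]' --delta_rot '[[0,0,0],[0,0,0],[0,0,0],[0,0,0],[0,0,0],[0,0,0],[0,0,0],[0,0,0],[0,0,0],[0,0,0],[0,0,0],[0,0,0],[0,0,0],[0,0,0],[0,0,0],[0,0,0],[0,0,0],[0,0,0],[0,0,0],[0,0,0]]' --grip '[1,1,1,1,1,1,1,-1,-1,-1,-1,-1,-1,-1,-1,-1,-1,-1,-1,-1]'

```text
clock: 25.12
tool_pos: [0.4501, -0.0955, 0.1834]
eef_rot: [0.737, 0.676, -0.002, -0.002]
contact_force: [-0.3, 0.6, -1.9]
opening: 0.607
finger_force: 15.0
```

```bash
python3 plan.py .4114 -.3028 .18 7.7
```

```text
t 25.12 tcp [ 0.4501 -0.0955  0.1834] th -5.01 tilt [-0.006   0.0012] open 0.607 fz [-0.3  0.6 -1.9]
  rz -12.71 then tool shift mm [-200.3  -66.1    3.4]
```

Request:
play_rows --translation '[[0,0,0],[0,0,0],[-0.0251,-0.008,0],[-0.0251,-0.008,0],[-0.0251,-0.008,0],[-0.0251,-0.008,0],[-0.0251,-0.008,0],[-0.0251,-0.008,0],[-0.0251,-0.008,0],[-0.0252,-0.0075,0],[0,0,0],[0,0,0],[0,0,0.02],[0,0,0.02],[0,0,0.02],[0,0,0.015],[0,0,0.009],[0,0,0],[0,0,0]]' --delta_rot '[[0,0,-6.4],[0,0,-6.3],[0,0,0],[0,0,0],[0,0,0],[0,0,0],[0,0,0],[0,0,0],[0,0,0],[0,0,0],[0,0,0],[0,0,0],[0,0,0],[0,0,0],[0,0,0],[0,0,0],[0,0,0],[0,0,0],[0,0,0]]' --grip '[-1,-1,-1,-1,-1,-1,-1,-1,-1,-1,-1,-1,-1,-1,-1,-1,-1,-1,-1]'

```text
clock: 27.5
tool_pos: [0.4142, -0.3031, 0.1002]
eef_rot: [0.658, 0.753, -0.001, -0.002]
contact_force: [-0.4, 0.8, -0.9]
opening: 0.61
finger_force: 15.0
```

```bash
python3 plan.py .4114 -.3028 .086 7.7
```

```text
t 27.5 tcp [ 0.4142 -0.3031  0.1002] th 7.69 tilt [-0.0044  0.0008] open 0.61 fz [-0.4  0.8 -0.9]
  rz -0.01 then tool shift mm [ 0.7 -2.7 14.2]
```

Request:
play_rows --translation '[[0,0,0],[0,0,0],[0,0,0],[0,0,0]]' --delta_rot '[[0,0,0],[0,0,0],[0,0,0],[0,0,0]]' --grip '[-1,-1,-1,-1]'

```text
clock: 28.0
tool_pos: [0.4139, -0.303, 0.0999]
eef_rot: [0.658, 0.753, -0.001, -0.002]
contact_force: [-0.4, 0.3, -1.5]
opening: 0.616
finger_force: 15.0
```

```bash
python3 plan.py .4114 -.3028 .086 7.7
```

```text
t 28.0 tcp [ 0.4139 -0.303   0.0999] th 7.69 tilt [-0.005   0.0011] open 0.616 fz [-0.4  0.3 -1.5]
  rz -0.01 then tool shift mm [ 0.6 -2.4 13.9]
```

Request:
play_rows --translation '[[0.0005,-0.0024,0.005],[0,0,0.0045],[0,0,0],[0,0,0],[0,0,0]]' --delta_rot '[[0,0.3,0],[0,0,0],[0,0,0],[0,0,0],[0,0,0]]' --grip '[-1,-1,-1,-1,-1]'

```text
clock: 28.62
tool_pos: [0.4115, -0.3028, 0.0904]
eef_rot: [0.658, 0.753, 0.001, -0.004]
contact_force: [-0.3, -0.5, -2.0]
opening: 0.613
finger_force: 15.0
```

```bash
python3 - <<'E'
from h import *
from plan import plan
plan(.4114,-.3028,.086,7.7)
I={n:r.snapshot(n) for n in CAL}
p,c=fit("box_green",(.4114,-.303,.035),True);print(np.round(p,4),np.degrees(p[2]),c)
cv2.imwrite("pics/g2.png",cv2.resize(I["scene"][140:250,100:240],None,fx=4,fy=4))
s=r.get_state();print(s["joint_torque"],s["q"])
E
```

```text
t 28.62 tcp [ 0.4115 -0.3028  0.0904] th 7.69 tilt [-0.0056  0.0063] open 0.613 fz [-0.3 -0.5 -2. ]
  rz -0.01 then tool shift mm [-0.  -0.1  4.4]
[ 0.4158 -0.2977  0.349   0.0023] 19.99876352804482 0.5473786302384147
[-6.10089744e-03 -5.11106801e+01 -3.91037241e-01 -3.90688866e+00
 -1.90960814e-02  5.92390867e-02  3.07511264e-04] [ 0.62593779  0.91275085 -0.13312215  2.03457887  0.46580131  0.23045303
  0.22244594]
```

View pics/g2.png

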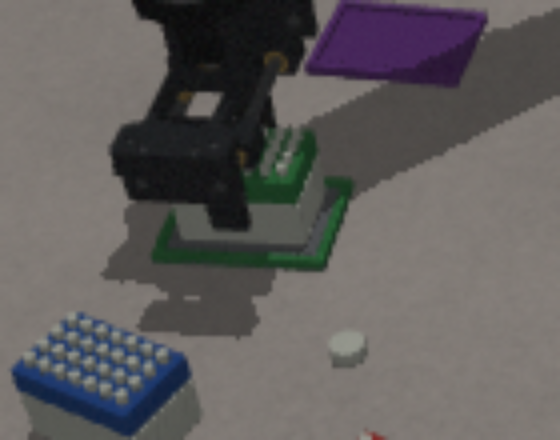

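The green box hangs about 4 mm above its tray floor, centred inside the rim at (250,220) in the crop. I'll correct the slight tilt and lower it.

Request:
play_rows --translation '[[0,0,0.001],[0,0,0.0015],[0,0,0.001],[0,0,0],[0,0,0],[0,0,0]]' --delta_rot '[[-0.3,-0.3,0],[0,0,0],[0,0,0],[0,0,0],[0,0,0],[0,0,0]]' --grip '[-1,-1,-1,-1,-1,-1]'

```text
clock: 29.58
tool_pos: [0.4115, -0.3027, 0.0878]
eef_rot: [0.658, 0.753, 0.001, -0.0]
contact_force: [-0.9, 1.4, 10.2]
opening: 0.616
finger_force: 15.0
```

```bash
python3 plan.py .4114 -.3028 .086 7.7
```

```text
t 29.57 tcp [ 0.4115 -0.3027  0.0878] th 7.72 tilt [0.0005 0.0013] open 0.616 fz [-0.9  1.4 10.2]
  rz 0.02 then tool shift mm [-0.1 -0.1  1.8]
```

Request:
play_rows --translation '[[0,0,-0.001],[0,0,0],[0,0,0],[0,0,0],[0,0,0],[0,0,-0.01],[0,0,-0.03],[0,0,-0.04],[0,0,-0.03],[0,0,0],[0,0,0],[0,0,0],[0,0,0],[0,0,0],[0,0,0]]' --delta_rot '[[0,0,0],[0,0,0],[0,0,0],[0,0,0],[0,0,0],[0,0,0],[0,0,0],[0,0,0],[0,0,0],[0,0,7.3],[0,0,7.3],[0,0,7.4],[0,0,0],[0,0,0],[0,0,0]]' --grip '[-1,1,1,1,1,1,1,1,1,1,1,1,1,1,1]'

```text
clock: 31.45
tool_pos: [0.4113, -0.303, 0.1979]
eef_rot: [0.789, 0.614, 0.001, -0.001]
contact_force: [-0.3, -0.1, 0.2]
opening: 0.998
finger_force: 0.0
```

```bash
python3 plan.py .5912 -.3088 .161 -14.3
```

```text
t 31.45 tcp [ 0.4113 -0.303   0.1979] th -14.25 tilt [0.0001 0.002 ] open 0.998 fz [-0.3 -0.1  0.2]
  rz 0.05 then tool shift mm [ 38.8 175.7  36.9]
```

Request:
play_rows --translation '[[0.0049,0.022,0],[0.0049,0.022,0],[0.0049,0.022,0],[0.0048,0.022,0],[0.0048,0.022,0],[0.0048,0.022,0],[0.0048,0.022,0],[0.0049,0.0217,0],[0,0,0.016],[0,0,0.02],[0,0,0],[0,0,0],[0,0,0]]' --delta_rot '[[0,0,0],[0,0,0],[0,0,0],[0,0,0],[0,0,0],[0,0,0],[0,0,0],[0,0,0],[0,0,0],[0,0,0],[0,0,0],[0,0,0],[0,0,0]]' --grip '[1,1,1,1,1,1,1,1,1,1,1,1,1]'

```text
clock: 33.08
tool_pos: [0.5914, -0.309, 0.1624]
eef_rot: [0.79, 0.613, 0.001, -0.0]
contact_force: [0.0, -0.3, -0.4]
opening: 1.0
finger_force: 0.0
```

```bash
python3 - <<'E'
from h import *
from plan import plan
plan(.5912,-.3088,.081,-14.3)
I={n:r.snapshot(n) for n in CAL}
p,c=fit("box_green",(.4114,-.303,.03));print(np.round(p,4),np.degrees(p[2]),c)
a=cv2.resize(I["scene"][150:280,80:280],None,fx=3,fy=3);b=cv2.resize(I["top"][100:250,300:440],None,fx=2.6,fy=2.6)
b=b[:390];a=cv2.copyMakeBorder(a[:,:430],0,max(0,b.shape[0]-a.shape[0]),0,0,0)
cv2.imwrite("pics/g3.png",np.hstack([a[:390],b]))
E
```

```text
t 33.08 tcp [ 0.5914 -0.309   0.1624] th -14.33 tilt [0.001  0.0014] open 1.0 fz [ 0.  -0.3 -0.4]
  rz -0.03 then tool shift mm [ 0.2 -0.2 81.4]
[ 0.4114 -0.3025  0.1444  0.0061] 8.274957505559602 0.06478339052035514
```

View pics/g3.png

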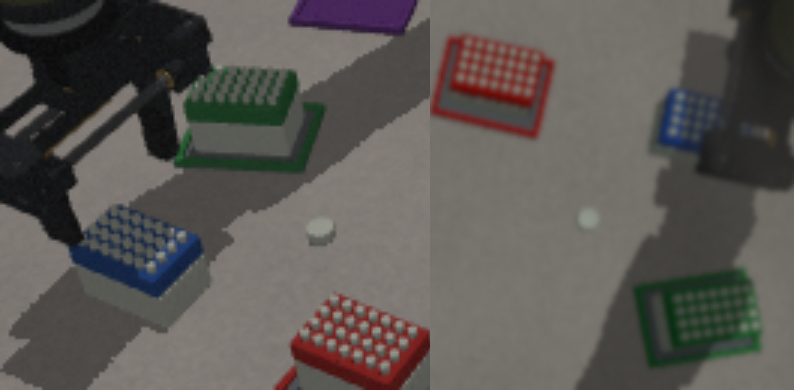

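The green box is seated inside its rim (fit 0.411, -0.3025). The fingers straddle the blue box.

Request:
play_rows --translation '[[0,0,0.02],[0,0,0.02],[0,0,0.02],[0,0,0.014],[0,0,0.007],[0,0,0],[0,0,0],[0,0,0],[0,0,0],[0,0,0],[0,0,0],[0,0,0]]' --delta_rot '[[0,0,0],[0,0,0],[0,0,0],[0,0,0],[0,0,0],[0,0,0],[0,0,0],[0,0,0],[0,0,0],[0,0,0],[0,0,0],[0,0,0]]' --grip '[1,1,1,1,1,1,1,-1,-1,-1,-1,-1]'

```text
clock: 34.78
tool_pos: [0.5913, -0.3087, 0.081]
eef_rot: [0.79, 0.613, 0.001, -0.001]
contact_force: [-0.2, 0.5, 1.2]
opening: 0.613
finger_force: 15.0
```

```bash
python3 plan.py .4553 .1018 .19 -8.6
```

```text
t 34.77 tcp [ 0.5913 -0.3087  0.081 ] th -14.31 tilt [0.0003 0.0018] open 0.613 fz [-0.2  0.5  1.2]
  rz -5.71 then tool shift mm [ 385.5 -195.9 -109. ]
```

Lift 110 mm, turn −5.7°, then make the first half of the shift.

Request:
play_rows --translation '[[0,0,-0.01],[0,0,-0.02],[0,0,-0.02],[0,0,-0.02],[0,0,-0.02],[0,0,-0.02],[0,0,0],[0.0275,-0.014,0],[0.0275,-0.014,0],[0.0275,-0.014,0],[0.0275,-0.014,0],[0.0275,-0.014,0],[0.0275,-0.014,0],[0.0275,-0.014,0],[0.0275,-0.014,0],[0.0275,-0.014,0],[0.0275,-0.014,0],[0.0275,-0.014,0],[0,0,0],[0,0,0]]' --delta_rot '[[0,0,0],[0,0,0],[0,0,0],[0,0,0],[0,0,0],[0,0,0],[0,0,-5.7],[0,0,0],[0,0,0],[0,0,0],[0,0,0],[0,0,0],[0,0,0],[0,0,0],[0,0,0],[0,0,0],[0,0,0],[0,0,0],[0,0,0],[0,0,0]]' --grip '[-1,-1,-1,-1,-1,-1,-1,-1,-1,-1,-1,-1,-1,-1,-1,-1,-1,-1,-1,-1]'

```text
clock: 37.28
tool_pos: [0.4848, 0.0127, 0.1919]
eef_rot: [0.758, 0.652, 0.001, -0.0]
contact_force: [-0.5, -0.3, -1.6]
opening: 0.61
finger_force: 15.0
```

```bash
python3 plan.py .4553 .1018 .19 -8.6
```

```text
t 37.27 tcp [0.4848 0.0127 0.1919] th -8.64 tilt [0.0011 0.0012] open 0.61 fz [-0.5 -0.3 -1.6]
  rz -0.04 then tool shift mm [ 83.7 -42.5   1.9]
```

Request:
play_rows --translation '[[0.021,-0.0106,0],[0.021,-0.0106,0],[0.021,-0.0106,0],[0.0207,-0.0107,0],[0,0,0],[0,0,0],[0,0,0.02],[0,0,0.02],[0,0,0.02],[0,0,0.02],[0,0,0.014],[0,0,0],[0,0,0],[0,0,0]]' --delta_rot '[[0,0,0],[0,0,0],[0,0,0],[0,0,0],[0,0,0],[0,0,0],[0,0,0],[0,0,0],[0,0,0],[0,0,0],[0,0,0],[0,0,0],[0,0,0],[0,0,0]]' --grip '[-1,-1,-1,-1,-1,-1,-1,-1,-1,-1,-1,-1,-1,-1]'

```text
clock: 39.02
tool_pos: [0.4551, 0.1026, 0.0982]
eef_rot: [0.758, 0.652, 0.001, -0.0]
contact_force: [0.1, 0.6, -1.4]
opening: 0.609
finger_force: 15.0
```

```bash
python3 plan.py .4553 .1018 .086 -8.6
```

```text
t 39.02 tcp [0.4551 0.1026 0.0982] th -8.62 tilt [0.0013 0.0022] open 0.609 fz [ 0.1  0.6 -1.4]
  rz -0.02 then tool shift mm [-0.8  0.3 12.2]
```

Lower the last 12 mm, release, and withdraw clear of the cameras.

Request:
play_rows --translation '[[-0.0006,0,0.006],[0,0,0.004],[0,0,0.002],[0,0,0],[0,0,0],[0,0,0],[0,0,0],[0,0,0],[0,0,0],[0,0,-0.01],[0,0,-0.03],[0,0,-0.04],[0,0,-0.04],[0,0,-0.04],[0,0,-0.04],[0,0,0],[0,0,0]]' --delta_rot '[[0,0,0],[0,0,0],[0,0,0],[0,0,0],[0,0,0],[0,0,0],[0,0,0],[0,0,0],[0,0,0],[0,0,0],[0,0,0],[0,0,0],[0,0,0],[0,0,0],[0,0,0],[0,0,0],[0,0,0]]' --grip '[-1,-1,-1,-1,-1,1,1,1,1,1,1,1,1,1,1,1,1]'

```text
clock: 41.15
tool_pos: [0.4541, 0.1014, 0.2855]
eef_rot: [0.758, 0.652, 0.0, -0.001]
contact_force: [-0.3, 0.4, 0.0]
opening: 1.002
finger_force: 0.0
```

```bash
python3 - <<'E'
from h import *
from plan import plan
plan(.4553,.1018,.25,-8.6)
I=r.snapshot("scene");r.snapshot("top")
for k,x,y in(("blue",.4553,.1018),("yellow",.5853,.2963),("red",.6451,-.112),("green",.4114,-.303)):
    p,c=fit("box_"+k,(x,y,.03),cams=("scene",));print(k,np.round(p,4),round(np.degrees(p[2]),1),round(c,3))
print([d["point"] for d in r.look_for("scene","vial")])
cv2.imwrite("pics/end.png",cv2.resize(I[120:330,80:450],None,fx=2.1,fy=2.1))
E
```

```text
t 41.15 tcp [0.4541 0.1014 0.2855] th -8.61 tilt [-0.0003  0.0016] open 1.002 fz [-0.3  0.4  0. ]
  rz -0.01 then tool shift mm [ 0.5  1.1 35.5]
blue [ 0.4279  0.1    -0.1076 -0.0209] -6.2 0.06
yellow [ 0.5562  0.3012  0.1861 -0.0296] 10.7 0.046
red [ 0.6365 -0.1137 -0.2504 -0.0065] -14.3 0.074
green [ 0.3964 -0.3096  0.1253 -0.0082] 7.2 0.038
[[0.5587, 0.0056, 0.0439]]
```

View pics/end.png

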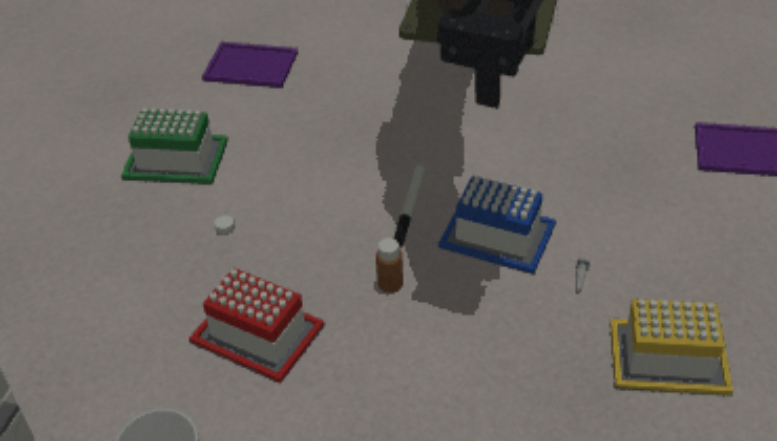

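The picture shows all four boxes inside the matching rims: green (175,145), blue (500,215), red (255,320) and yellow (675,345). The vial at (389,265) still stands in its place. I discount the single-view fits, which are poorly conditioned in depth.

```bash
python3 -c "
from plant import r
print(r.finish_job())"
```

```text
the job is handed in; nothing more can be done
None
```

I placed all four boxes in the trays of their own colour and handed the job in at about 41 s. The last picture shows every box upright inside its rim and the vial standing where it was; the hand-in returned no verdict.

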